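# Snap the coolant tank shut and take a dip reading

## Task

Press the grey coolant tank's lid shut until it snaps home. Then take the gauge rod from its wooden rest, slide it down the tank's slanting dip tube until the collar stops on the mouth, draw it right out again and show it for reading: level, with its tip about 10 cm above the small round dish at the near left corner of the table. Finish still holding it there in the gripper, and leave the dish and the other things on the table where they are.

Things in the scene. Friction and masses are not known exactly. Their poses are not given: they have to be found in the camera images.
- tank: Grey painted metal coolant tank, 80 mm (x) by 100 mm (y) by 70 mm high, fixed to the table; origin at the centre of its underside, z up. Its front (-x) looks roughly to the robot; the lid is hinged along the top of the back (+x) wall; the dip tube slants up and out from the middle of the back wall.
- tank_lid (a joint): Angle of the tank's lid in rad: 0 shut, up to 0.5 ajar; it starts ajar, at 0.36 to 0.48. The lid is a plate 82 by 102 mm, 6 mm thick, hinge line 40 mm behind the tank's origin and 70 mm up, so its top is at 76 mm when shut. It stays where it is left until pushed down; from about 0.2 rad a spring catch resists with about 6 to 9 N at the front tab, and below about 0.12 rad it snaps the lid shut and holds it.
- lid_tab (a point): Point on top of the steel tab (12 by 34 mm) at the middle of the lid's front edge, 84 mm from the hinge line; it swings with the lid. Press down here. With the lid shut it is 76 mm above the table.
- dip_tube: Straight steel tube on the back of the tank, 76 mm long, outside diameter 21 mm (25 mm lip at the mouth), bore 15 mm, open at the mouth. Fixed to the tank. Origin at the centre of the mouth (about 102 mm behind the tank's origin and 70 mm above the table); its x axis runs down the bore, 35 degrees below level, towards the tank.
- gauge_rod: Loose gauge rod, 156 mm long, 50 to 100 g. Origin on its axis at the front face of the collar; x runs along the rod to the tip. Ahead of the origin a round steel shank of 8 mm diameter and 70 mm length (x = 0 to +70 mm), the collar a disc of 25 mm diameter and 6 mm thickness (x = -6 to 0), behind it a square black handle 12 by 12 mm, 80 mm long (x = -86 to -6 mm). It starts level in the rest, its axis 50 mm above the table, tip pointing roughly towards the robot.
- rod_tip (a point): End of the gauge rod's shank, on its axis, 70 mm ahead of the collar.
- rod_rest: Fixed wooden rest, foot 130 by 60 by 8 mm, its axes parallel to the rod's as it lies there; origin on the table right under the rod's origin. Two slotted posts, each 8 mm thick along the rod, 40 mm wide and 58 mm (front) and 56 mm (rear) high, stand at x = +38 mm (under the shank) and x = -72 mm (under the rear of the handle); the handle is free from x = -66 to -8 mm, and the rod lifts straight up out of the slots.
- dish: Small round open dish, 45 mm diameter, 10 mm high, loose on the table near its front left corner; origin at the centre of its underside.
- jar_a: Bystander: small jar 30 mm diameter, 42 mm high, to the right of the tank.
- jar_b: Bystander: small jar 30 mm diameter, 42 mm high, behind the rest.
- gear: Bystander: brass-coloured gear wheel, 50 mm diameter, 16 mm high, flat on the table to the right of the tank.
- lens: Bystander: folding magnifier, 42 by 62 by 17 mm, behind the rest.
Mind the look-alikes: they are no part of the job. Leave any blue or orange look-alike of the dish alone.

How it is judged:
On the way, in this order (a step that is already met when the one before it is completed fails the run):
1. the lid is snapped shut (value of joint tank_lid below 0.03 rad), for 0.2 s.
2. the rod is in the tube with its collar down on the mouth (x of gauge_rod in the frame of dip_tube above -0.003 m and distance between gauge_rod and dip_tube below 0.007 m and angle between the x axis of gauge_rod and the x axis of dip_tube, either way round below 0.12 rad), for 0.2 s.
3. the rod is drawn right out of the tube (x of rod_tip in the frame of dip_tube below -0.01 m), for 0.1 s.
At the end, for the whole second after the job is handed in: The lid is shut (under 0.03 rad); the gripper holds the gauge rod still and level (within 8 degrees), touching neither tank, rest nor dish, its tip 6 to 16 cm above the table and within 25 mm of the dish's centre seen from above; the dish is within 3 cm of where it stood (value of joint tank_lid below 0.03 rad and angle between gauge_rod's own x axis and vertical between 1.43 and 1.71 rad and horizontal distance between rod_tip and dish below 0.025 m and height (world z) of rod_tip between 0.06 and 0.16 m and contact force between the fingers and gauge_rod above 1 N and contact force between gauge_rod and tank below 0.1 N and contact force between gauge_rod and rod_rest below 0.1 N and contact force between gauge_rod and dish below 0.1 N and linear speed of gauge_rod below 0.03 m/s and distance of dish from where it was at the start of the episode below 0.03 m); the arm keeps its last pose, push and grip.
It fails at once if the dish or a bystander is pushed more than 3 cm away (distance of any of dish, jar_a, jar_b, gear, lens from where it was at the start of the episode above 0.03 m).
It also fails if it takes over 58 s, if anything falls off the work surface, if the arm or the gripper's body presses on something with over 40 N, if the wrist force passes 120 N, or if a joint passes its speed limit or range.

## Robot

A 6-joint arm with a two-finger parallel gripper is mounted at the origin on a cart in front of the work surface, level with it; the furniture and walls round the work are solid. World frame = base frame: x ahead of the robot, y to its left, z up, the work surface at z = 0. Lengths are in m, angles in rad, forces in N, time in s.
With the tool pointing down it reaches from about 0.3 to 0.875 m from the base axis. Payload 6.4 kg.
Tool frame: the origin (TCP) lies midway between the tips of the shut fingers; the grasp point (between the pads) lies ctrl.grip_point_offset behind it (ctrl.grip_point_offset is the distance from the TCP to the grasp point, in m); z points along the fingers, y is the direction in which the jaws open and shut (so a half turn about z gives the same grasp; the last joint's range is limited). The gripper opens to 85 mm and grips with 20 to 120 N. Pads are 22 mm wide; open, the fingers measure 114 mm over their backs; the gripper's body (76 mm by 85 mm) begins 54 mm behind the grasp point. The pads swing forward as they close: fully open they stand 13 mm farther back than shut.
Start: joints at [0.937, 0.181, 1.607, -0, 1.354, -0.206], TCP at [0.239, 0.523, 0.231] pointing down, gripper open.
Joint ranges: [-2.99, 2.99], [-0.89, 2.07], [0.3, 2.58], [-1.14, 4.28], [0, 2.63], [-3.12, 3.12]. Speed limits (rad/s): [2.57, 2.57, 3.01, 3.14, 3.14, 3.14].

## Interface

Orientations are given as a unit quaternion [w, x, y, z].
In Python, from bench import ctrl, viewer gives the robot as it stands.
- The arm moves only by the shell command python3 -m handwheel 'ROWS' [OPENING]. ROWS is JSON, a list of rows, each an object with "travel": the shift along the tool's x, y, z as a fraction of full scale, a list of three; "dr": the turn, a rotation vector about the tool's x, y, z as a fraction of full scale, a list of three. A call has 1 to 20 rows; each row shifts and turns the pose as measured when the row begins, along the tool's axes as they then stand; what a row does not reach is not made up. Full scale, the value 1, is 150 mm for a shift and 30 degrees for a turn. A row lasts 1/12 s, in which the tool goes at most 41.7 mm and 7.16 degrees, less where a joint would pass 70% of its speed; a pose out of reach is approached as far as the arm can. A call with a number of a shift or a turn outside -1 to 1 is refused whole. A call with a gripper value outside its range is refused whole. OPENING is the opening, from -1 (shut) to 1 (fully open), set as the call begins (- or left out, the last holds). The fingers move at their own pace and stop on an object; the grip force is fixed at half the most. Time passes only in rows, so rows that do not move let the fingers close. It gives the time, the measured TCP pose, the force and the opening at its end, in the units of the state.
- ctrl.get_obs(): the state, without advancing time (a new reading comes with each control period).
- viewer.camera(name): name is "side" or "top" or "wrist"; returns the picture (384x512x3 uint8, red, green, blue); there is no depth.
- viewer.get_calibration(name): a dict with "camera_matrix" (3x3 intrinsics, pixels), "R" (3x3) and "t" (3): a world point X has camera coordinates R X + t. Camera axes: x right, y down, z forward; pixel columns grow to the right and rows downward; lengths in m; the calibration is good to about 2 mm. A picture is of the moment at which its call begins: read the wrist's pose just before it. get_calibration takes no time and is no camera call; for the wrist camera it gives the pose at the moment of the call.
- ctrl.hand_in(): hands the job in, once; it reports no verdict.
The state is a dict: "time_s": time; "q": joint angles; "dq": joint speeds; "joint_efforts": joint torques, N m; "eef_pos": TCP position; "eef_rot": TCP orientation; "wrist_force": force on the tool from outside, world axes, zero at the start; "torque": the same for the moment, N m; "opening": opening from 0.0 (shut) to 1.0 (fully open).
Only numpy, scipy, OpenCV 4.12 (cv2) and the standard library are available. Lean on these libraries where they do the work, as an engineer would, in place of code of your own. Each camera call takes 0.05 s, during which the arm holds its last target. There are 200 camera calls.

## Working session

There is one attempt and no reset: what is moved stays moved. The work goes in short steps, Python scripts to look and compute and a shell command to move; the robot and the scene stay as the last step left them, time stands still between calls to the robot, and variables do not carry over. Pictures are saved under pics/ and viewed, about 8 in all and at most 12, crops included, and the job is handed in when it is done.

```bash
mkdir -p pics; ls; python3 - <<'E'
from bench import ctrl, viewer
import cv2,numpy as np
o=ctrl.get_obs()
print({k:np.round(v,3).tolist() for k,v in o.items()}, ctrl.grip_point_offset)
for n in("top","side"):
    im=viewer.camera(n)[:,:,::-1]
    cv2.imwrite(f"pics/{n}0.png",im)
    c=viewer.get_calibration(n); print(n,{k:np.round(v,3).tolist() for k,v in c.items()})
a=cv2.imread("pics/top0.png")
cv2.imwrite("pics/top0b.png",cv2.resize(a,(800,600),interpolation=cv2.INTER_CUBIC))
E
```

```text
pics
{'time_s': 0.0, 'q': [0.937, 0.182, 1.608, 0.0, 1.354, -0.206], 'dq': [-0.0, -0.0, 0.002, -0.001, -0.001, -0.001], 'joint_efforts': [0.0, -44.489, -35.133, -0.0, 0.009, 0.0], 'eef_pos': [0.238, 0.523, 0.23], 'eef_rot': [-0.0, 0.212, 0.977, -0.001], 'wrist_force': [0.401, -0.34, 0.281], 'torque': [-0.001, -0.032, 0.01], 'opening': 1.002} 0.0187
top {'camera_matrix': [[416.422, 0.0, 254.919], [0.0, 416.422, 192.646], [0.0, 0.0, 1.0]], 'R': [[0.023, -1.0, -0.017], [-0.993, -0.021, -0.114], [0.114, 0.019, -0.993]], 't': [0.09, 0.571, 1.097]}
side {'camera_matrix': [[484.12, 0.0, 249.834], [0.0, 484.12, 186.752], [0.0, 0.0, 1.0]], 'R': [[-0.91, -0.414, 0.019], [-0.182, 0.357, -0.916], [0.373, -0.837, -0.4]], 't': [0.551, 0.157, 0.963]}
```

View pics/top0b.png

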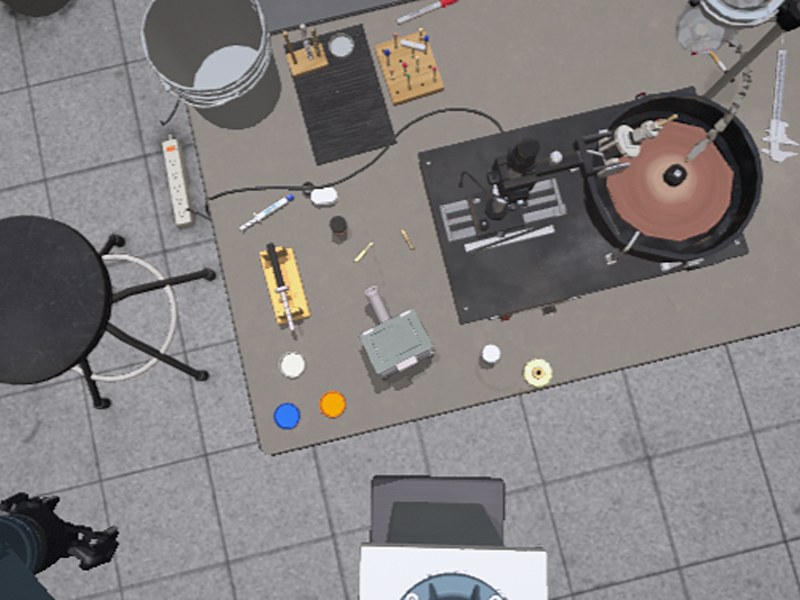

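View pics/side0.png

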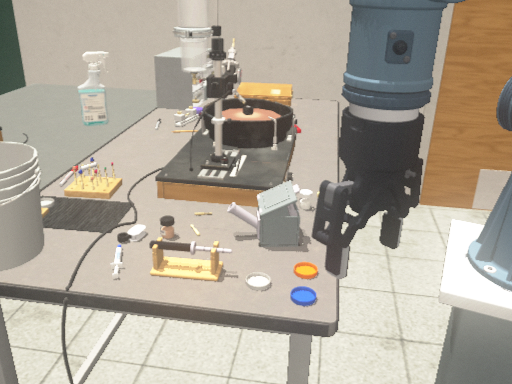

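The top view shows the rod rest at about (285,285), the tank at about (397,345) and the white dish at (291,364), all on the 800 px scale. The blue and orange discs are decoys. In the side view the rod runs from (152,245) to (231,250) and the tank is at (278,220). I'll enlarge both.

```bash
python3 - <<'E'
import cv2
a=cv2.imread("pics/top0.png")[150:250,155:285]
cv2.imwrite("pics/topc.png",cv2.resize(a,None,fx=6,fy=6,interpolation=cv2.INTER_CUBIC))
a=cv2.imread("pics/side0.png")[175:305,145:315]
cv2.imwrite("pics/sidec.png",cv2.resize(a,None,fx=4.5,fy=4.5,interpolation=cv2.INTER_CUBIC))
E
```

```text
(no output)
```

View pics/topc.png

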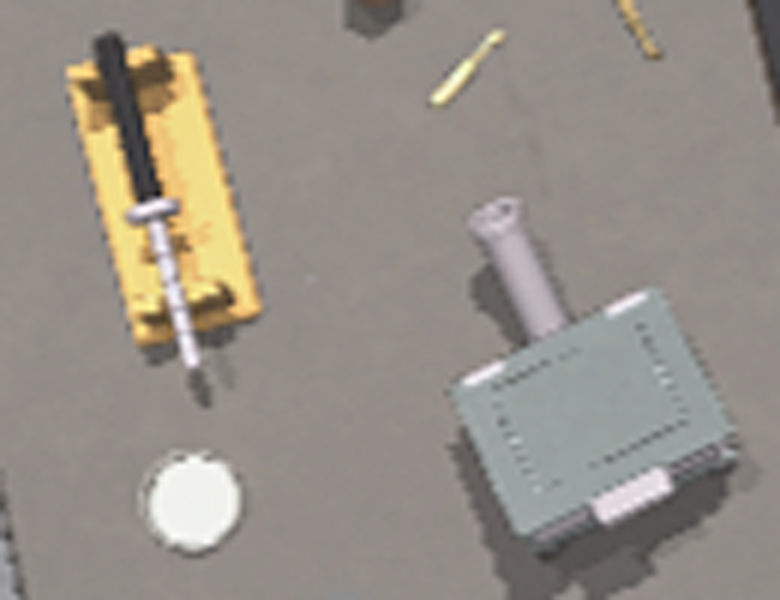

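View pics/sidec.png

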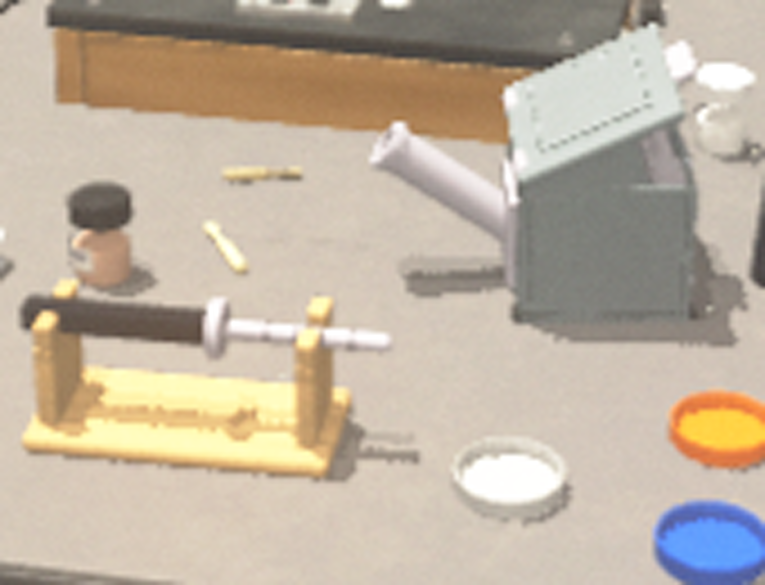

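Readings from the crops (crop pixels):

| Feature | Top | Side |
|---|---|---|
| Rod rear | (108,42) | (30,313) |
| Collar | (152,211) | (214,326) |
| Tip | (195,366) | (388,342) |
| Tube mouth | (497,212) | (390,146) |
| Lid tab | (632,495) | (680,60) |
| Dish rim | (195,502) | (510,475) |

I'll fit the poses from these.

```bash
cat > h.py <<'E'
import numpy as np
from scipy.optimize import least_squares
from scipy.spatial.transform import Rotation as R
def proj(c,X):
    p=np.array(c["R"])@np.array(X)+np.array(c["t"]); p=np.array(c["camera_matrix"])@p
    return p[:2]/p[2]
def rz(a): return R.from_euler("z",a).as_matrix()
E
cat > fit.py <<'E'
from h import *
from bench import viewer
C={n:viewer.get_calibration(n) for n in("top","side")}
S={"top":(6,155,150),"side":(4.5,145,175)}
def px(n,u,v):
    f,a,b=S[n]; return np.array([(u+.5)/f-.5+a,(v+.5)/f-.5+b])
def fit(obs,model,x0):
    def res(p): return np.concatenate([proj(C[n],model(p,k))-px(n,*uv) for k,n,uv in obs])
    s=least_squares(res,x0,loss="soft_l1"); r=res(s.x).reshape(-1,2)
    for o,e in zip(obs,r): print("  ",o[0],o[1],e.round(1))
    return s.x
rod=[(-.086,"top",(108,42)),(-.003,"top",(152,211)),(.07,"top",(195,366)),(-.086,"side",(30,313)),(-.003,"side",(214,326)),(.07,"side",(388,342))]
m=lambda p,k: np.r_[p[:2],.05]+rz(p[2])@[k,0,0]
print("rod",fit(rod,m,[.5,.3,3.]).round(4))
def tank(p,k):
    if len(k)==4: # lid point: relative hinge
        a=p[3]; q=np.array(k[:3]); c,s=np.cos(a),np.sin(a)
        q=np.array([c*q[0]+s*q[2]*1, q[1], -s*q[0]+c*q[2]])+[.04,0,.07]
    else: q=np.array(k)
    return np.r_[p[:2],0]+rz(p[2])@q
c35,s35=np.cos(np.radians(35)),np.sin(np.radians(35))
t=[((.102,0,.07),"top",(497,212)),((.102,0,.07),"side",(390,146)),
((.04,.05,0),"side",(518,318)),((-.04,.05,0),"side",(690,312)),
((-.084,0,.006,1),"top",(632,495)),((-.084,0,.006,1),"side",(680,60)),
((-.082,.051,.006,1),"top",(527,535)),((-.082,-.051,.006,1),"top",(735,432)),
((0,.051,.006,1),"top",(455,385)),((0,-.051,.006,1),"top",(652,292)),
((-.082,.051,.006,1),"side",(682,108)),((-.082,-.051,.006,1),"side",(650,30)),((0,-.051,.006,1),"side",(508,90))]
p=fit(t,tank,[.4,.1,-.3,.4]); print("tank",p.round(4))
print("tab",tank(p,(-.084,0,.006,1)).round(4),"mouth",tank(p,(.102,0,.07)).round(4))
d=[("d","top",(195,502)),("d","side",(510,475))]
print("dish",fit(d,lambda p,k:np.r_[p,.01],[.4,.3]).round(4))
E
python3 fit.py
```

```text
-0.086 top [-0.3 -1.2]
   -0.003 top [ 0.  -0.2]
   0.07 top [-0.3  0. ]
   -0.086 side [-0.9 -0.5]
   -0.003 side [1.1 0.2]
   0.07 side [ 0.9 -0.1]
rod [0.582  0.3031 3.4394]
   (0.102, 0, 0.07) top [-0.3 -0.1]
   (0.102, 0, 0.07) side [-0.8 -1.6]
   (0.04, 0.05, 0) side [0.7 0.5]
   (-0.04, 0.05, 0) side [0.3 1.5]
   (-0.084, 0, 0.006, 1) top [-0.1 -1. ]
   (-0.084, 0, 0.006, 1) side [-0.4  0.3]
   (-0.082, 0.051, 0.006, 1) top [-1.2  0.7]
   (-0.082, -0.051, 0.006, 1) top [ 0.7 -0.1]
   (0, 0.051, 0.006, 1) top [-1.1 -0.2]
   (0, -0.051, 0.006, 1) top [ 1.2 -2. ]
   (-0.082, 0.051, 0.006, 1) side [1.7 0.2]
   (-0.082, -0.051, 0.006, 1) side [ 2.2 -2.1]
   (0, -0.051, 0.006, 1) side [-0.5 -1.5]
tank [0.4941 0.1019 0.4786 0.4183]
tab [0.4636 0.0861 0.1096] mouth [0.5846 0.1489 0.07  ]
   d top [-1.6 -0.3]
   d side [ 0.5 -1.2]
dish [0.4564 0.2908]
```

```bash
cat >> h.py <<'E'
def rodR(d):
    "tool rotation gripping a rod along d, hand above it"
    d=np.array(d)/np.linalg.norm(d); u=np.array([0,0,1.]); z=-(u-d*(u@d)); z/=np.linalg.norm(z)
    x=-d; y=np.cross(z,x)   # tool x = away from tip
    return np.c_[x,y,z]
def now():
    from bench import ctrl
    o=ctrl.get_obs(); q=o["eef_rot"]; return np.array(o["eef_pos"]),R.from_quat(np.r_[q[1:],q[0]]).as_matrix(),o
def plan(pos=None,Rt=None):
    p,M,o=now()
    if Rt is not None:
        rv=R.from_matrix(M.T@Rt).as_rotvec(degrees=True); print("dr total",(rv/30).round(4),"deg",rv.round(2)); 
    else: Rt=M
    if pos is not None:
        w=np.array(pos)-p; print("travel before turn",(M.T@w/.15).round(4),"after turn",(Rt.T@w/.15).round(4),"world mm",(w*1e3).round(1))
    print("t",round(o["time_s"],2),"pos",p.round(4),"F",np.round(o["wrist_force"],1),"q",np.round(o["q"],2),"open",np.round(o["opening"],3))
TAB=np.array([.4636,.0861,.1096]); MOUTH=np.array([.5846,.1489,.07]); TY=.4786
ROD=np.array([.582,.3031,.05]); RY=3.4394; DISH=np.array([.4564,.2908,0])
hd=lambda a:np.array([np.cos(a),np.sin(a),0])
E
python3 -c "
from h import *
plan([.459,.084,.15],rodR(hd(RY)))"
```

```text
dr total [-2.1000e-03  3.4000e-03  4.6141e+00] deg [-6.0000e-02  1.0000e-01  1.3842e+02]
travel before turn [-2.5529 -2.0501  0.5389] after turn [0.5486 3.2283 0.5365] world mm [ 220.8 -438.8  -80.5]
t 0.1 pos [0.2382 0.5228 0.2305] F [ 0.   0.  -0.3] q [ 0.94  0.18  1.61 -0.    1.35 -0.21] open 1.0
```

```bash
sed -i 's/x=-d; y=np.cross(z,x).*/x=d; y=np.cross(z,x)/' h.py
python3 -m handwheel '[{"travel":[0,0,0],"dr":[0,0,-0.231]},{"travel":[0,0,0],"dr":[0,0,-0.231]},{"travel":[0,0,0],"dr":[0,0,-0.231]},{"travel":[0,0,0],"dr":[0,0,-0.231]},{"travel":[0,0,0],"dr":[0,0,-0.231]},{"travel":[0,0,0],"dr":[0,0,-0.231]},{"travel":[-0.04,-0.25,0],"dr":[0,0,0]},{"travel":[-0.04,-0.25,0],"dr":[0,0,0]},{"travel":[-0.04,-0.25,0],"dr":[0,0,0]},{"travel":[-0.04,-0.25,0],"dr":[0,0,0]},{"travel":[-0.04,-0.25,0],"dr":[0,0,0]},{"travel":[-0.04,-0.25,0],"dr":[0,0,0]}]' -1
python3 -c "
from h import *
plan([.459,.084,.15],rodR(hd(RY)))"
```

```text
time_s: 1.1
eef_pos: [0.3414, 0.317, 0.2241]
eef_rot: [-0.005, -0.17, 0.986, -0.003]
wrist_force: [1.5, 0.2, -0.0]
opening: 0.001
dr total [-0.0081 -0.0218  0.082 ] deg [-0.24 -0.65  2.46]
travel before turn [-0.2253 -1.7241  0.4986] after turn [-0.2935 -1.7151  0.4943] world mm [ 117.6 -233.   -74.1]
t 1.1 pos [0.3414 0.317  0.2241] F [ 1.5  0.2 -0. ] q [ 0.49 -0.05  1.87 -0.    1.34 -1.42] open 0.001
```

```bash

python3 -m handwheel '[{"travel":[-0.042,-0.245,0.05],"dr":[0,0,0.08]},{"travel":[-0.042,-0.245,0.05],"dr":[0,-0.02,0]},{"travel":[-0.042,-0.245,0.05],"dr":[0,0,0]},{"travel":[-0.042,-0.245,0.07],"dr":[0,0,0]},{"travel":[-0.042,-0.245,0.07],"dr":[0,0,0]},{"travel":[-0.042,-0.245,0.07],"dr":[0,0,0]},{"travel":[-0.042,-0.245,0.07],"dr":[0,0,0]},{"travel":[0,0,0],"dr":[0,0,0]}]' -1
python3 - <<'E'
from h import *
plan([.459,.084,.115],rodR(hd(RY)))
from bench import viewer
import cv2
a=viewer.camera("wrist")[:,:,::-1]; b=viewer.camera("side")[:,:,::-1]
cv2.imwrite("pics/w1.png",np.vstack([cv2.resize(a,(400,300)),cv2.resize(b[140:308,185:409],(400,300),interpolation=cv2.INTER_CUBIC)]))
E
```

```text
time_s: 1.77
eef_pos: [0.4656, 0.0673, 0.1586]
eef_rot: [0.002, -0.146, 0.989, -0.003]
wrist_force: [-0.1, -0.2, -0.6]
opening: 0.002
dr total [-0.0116  0.0077 -0.0098] deg [-0.35  0.23 -0.29]
travel before turn [0.0114 0.1209 0.2899] after turn [0.0096 0.1191 0.2906] world mm [ -6.6  16.7 -43.6]
t 1.77 pos [0.4656 0.0673 0.1586] F [-0.1 -0.2 -0.6] q [-0.11  0.02  1.94 -0.    1.18 -1.97] open 0.002
```

View pics/w1.png

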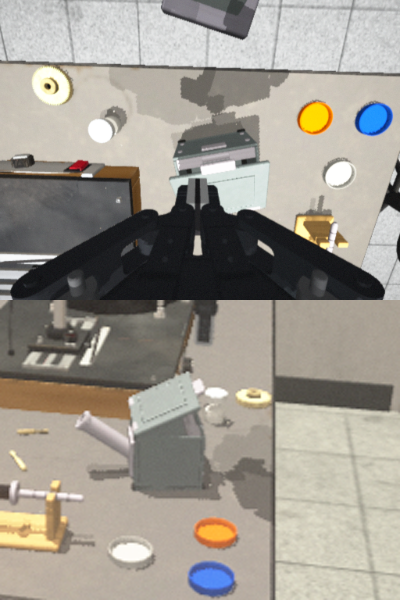

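The wrist view shows the shut fingertips about 17 mm off the tab, at about (215,165), which agrees with the fit. I'll shift over it and press.

```bash

python3 -m handwheel '[{"travel":[0.01,0.12,0.05],"dr":[0,0,0]},{"travel":[0,0,0.1],"dr":[0,0,0]},{"travel":[0,0,0.1],"dr":[0,0,0]},{"travel":[0,0,0.05],"dr":[0,0,0]},{"travel":[0,0,0.05],"dr":[0,0,0]},{"travel":[0,0,0.05],"dr":[0,0,0]},{"travel":[0,0,0.03],"dr":[0,0,0]}]' -1
python3 -c "
from h import *
plan([.457,.083,.075])"
```

```text
time_s: 2.45
eef_pos: [0.4564, 0.0954, 0.0954]
eef_rot: [0.004, -0.15, 0.989, -0.001]
wrist_force: [0.7, 0.0, 0.8]
opening: 0.004
travel before turn [ 0.0216 -0.0794  0.136 ] after turn [ 0.0216 -0.0794  0.136 ] world mm [  0.6 -12.4 -20.4]
t 2.45 pos [0.4564 0.0954 0.0954] F [0.7 0.  0.8] q [-0.05  0.11  1.99 -0.    1.03 -1.92] open 0.004
```

```bash

python3 -m handwheel '[{"travel":[0.01,-0.05,-0.02],"dr":[0,0,0]},{"travel":[0,0,0],"dr":[0,0,0]},{"travel":[0,0,0.05],"dr":[0,0,0]},{"travel":[0,0,0.03],"dr":[0,0,0]},{"travel":[0,0,0.03],"dr":[0,0,0]},{"travel":[0,0,0.03],"dr":[0,0,0]},{"travel":[0,0,0],"dr":[0,0,0]}]' -1
python3 -c "
from h import *
plan([.457,.083,.075])"
```

```text
time_s: 3.03
eef_pos: [0.4587, 0.0868, 0.0777]
eef_rot: [0.006, -0.15, 0.989, -0.001]
wrist_force: [0.4, 0.3, 0.2]
opening: 0.006
travel before turn [ 0.0189 -0.0209  0.0176] after turn [ 0.0189 -0.0209  0.0176] world mm [-1.7 -3.8 -2.7]
t 3.03 pos [0.4587 0.0868 0.0777] F [0.4 0.3 0.2] q [-0.07  0.14  2.    0.    0.99 -1.94] open 0.006
```

```bash

python3 -m handwheel '[{"travel":[0,0,0.02],"dr":[0,0,0]},{"travel":[0,0,0.02],"dr":[0,0,0]},{"travel":[0,0,0],"dr":[0,0,0]}]' -1
python3 - <<'E'
from h import *
plan([.457,.083,.075])
from bench import viewer
import cv2
b=viewer.camera("side")[:,:,::-1]
cv2.imwrite("pics/s2.png",cv2.resize(b[160:280,210:370],(800,600),interpolation=cv2.INTER_CUBIC))
E
```

```text
time_s: 3.28
eef_pos: [0.4599, 0.0867, 0.0765]
eef_rot: [0.005, -0.15, 0.989, -0.001]
wrist_force: [-0.2, -0.5, -0.2]
opening: -0.002
travel before turn [ 0.0257 -0.0178  0.0096] after turn [ 0.0257 -0.0178  0.0096] world mm [-2.9 -3.7 -1.5]
t 3.28 pos [0.4599 0.0867 0.0765] F [-0.2 -0.5 -0.2] q [-0.07  0.15  2.   -0.    0.99 -1.94] open -0.002
```

View pics/s2.png

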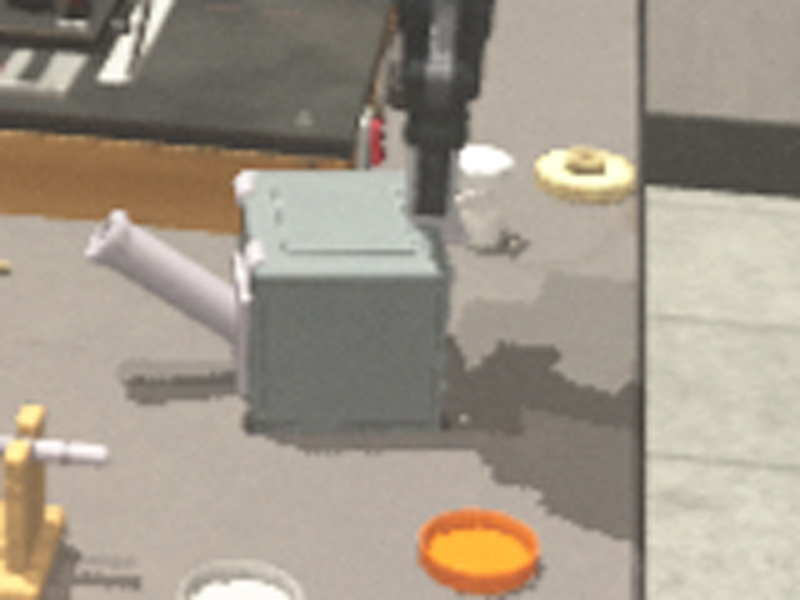

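The lid lies flush and shut, and the lip of the tube mouth is at about (105,235) in the crop. Next I'll lift, open and go over the rod's handle.

```bash

python3 -m handwheel '[{"travel":[0,0,-0.2],"dr":[0,0,0]},{"travel":[0,0,-0.25],"dr":[0,0,0]},{"travel":[0,0,-0.2],"dr":[0,0,0]},{"travel":[0,0,0],"dr":[0,0,0]}]' 1
python3 -c "
from h import *
plan(np.r_[(ROD-.037*hd(RY))[:2],.15],rodR(hd(RY)))"
```

```text
time_s: 3.67
eef_pos: [0.4577, 0.0868, 0.1752]
eef_rot: [0.003, -0.15, 0.989, -0.001]
wrist_force: [0.6, -0.6, 0.7]
opening: 0.567
dr total [-0.0053  0.0123  0.0057] deg [-0.16  0.37  0.17]
travel before turn [-1.464   1.1314  0.1744] after turn [-1.4617  1.1353  0.1681] world mm [159.6 227.1 -25.2]
t 3.67 pos [0.4577 0.0868 0.1752] F [ 0.6 -0.6  0.7] q [-0.07 -0.01  1.93 -0.    1.21 -1.94] open 0.567
```

```bash

python3 -m handwheel '[{"travel":[-0.183,0.142,0],"dr":[0,0.012,0]},{"travel":[-0.183,0.142,0],"dr":[0,0,0]},{"travel":[-0.183,0.142,0],"dr":[0,0,0]},{"travel":[-0.183,0.142,0],"dr":[0,0,0]},{"travel":[-0.183,0.142,0],"dr":[0,0,0]},{"travel":[-0.183,0.142,0.05],"dr":[0,0,0]},{"travel":[-0.183,0.142,0.05],"dr":[0,0,0]},{"travel":[-0.13,0.09,0.05],"dr":[0,0,0]},{"travel":[0,0,0],"dr":[0,0,0]},{"travel":[0,0,0],"dr":[0,0,0]}]' 1
python3 - <<'E'
from h import *
plan(np.r_[(ROD-.037*hd(RY))[:2],.15],rodR(hd(RY)))
from bench import viewer
import cv2
c=viewer.get_calibration("wrist");a=viewer.camera("wrist")[:,:,::-1].copy()
np.save("wc.npy",np.r_[c["camera_matrix"].ravel() if hasattr(c["camera_matrix"],"ravel") else np.ravel(c["camera_matrix"]),np.ravel(c["R"]),c["t"]])
for n,k in(("rear",-.086),("col",-.003),("tip",.07)): print(n,(proj(c,ROD+k*hd(RY))*1.5625).round(1))
print("mouth",(proj(c,MOUTH)*1.5625).round(1),"dish",(proj(c,DISH+[0,0,.01])*1.5625).round(1))
cv2.imwrite("pics/w3.png",cv2.resize(a,(800,600),interpolation=cv2.INTER_CUBIC))
E
```

```text
time_s: 4.5
eef_pos: [0.6206, 0.3147, 0.1478]
eef_rot: [0.004, -0.148, 0.989, -0.002]
wrist_force: [-0.0, 1.4, 0.2]
opening: 1.001
dr total [-0.0098  0.0122 -0.0024] deg [-0.29  0.37 -0.07]
travel before turn [ 0.022   0.0016 -0.0145] after turn [ 0.0221  0.0017 -0.0144] world mm [-3.2 -0.7  2.2]
t 4.5 pos [0.6206 0.3147 0.1478] F [-0.   1.4  0.2] q [ 0.3   0.51  1.35 -0.01  1.28 -1.56] open 1.001
rear [395.6 365.7]
col [395.4 234.8]
tip [395.2  95. ]
mouth [ 97.6 149.6] dish [439.    3.3]
```

View pics/w3.png

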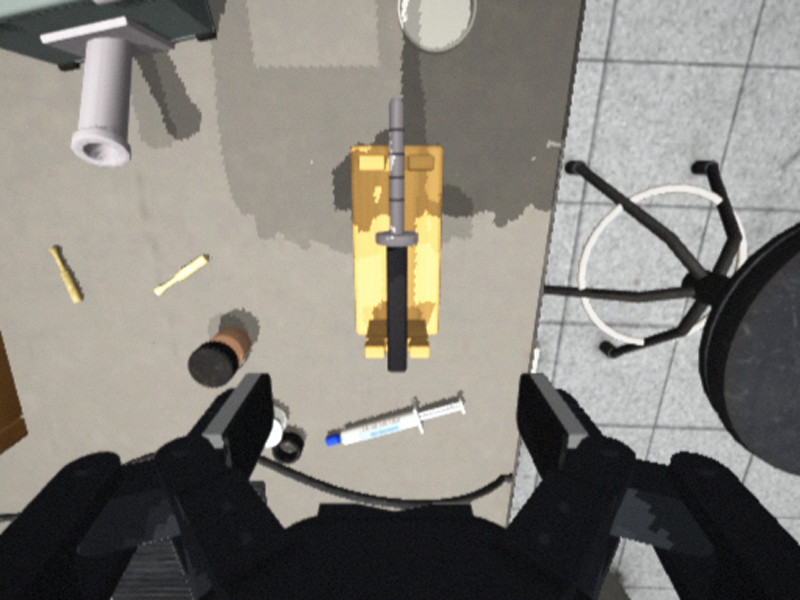

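The rod fit is good: axis seen at u≈396.5 against 395.5 predicted, tip at row 97 against 95. The tube mouth sits at about (102,149) against a predicted (98,150), about 2 mm off, so I'll refine it from close by. The dish is at about (437,12), roughly 5 mm farther than fitted. I'll descend and grip.

```bash

python3 -m handwheel '[{"travel":[0.022,0,0.1],"dr":[-0.01,0.012,0]},{"travel":[0,0,0.15],"dr":[0,0,0]},{"travel":[0,0,0.15],"dr":[0,0,0]},{"travel":[0,0,0.15],"dr":[0,0,0]},{"travel":[0,0,0.1],"dr":[0,0,0]},{"travel":[0,0,0.05],"dr":[0,0,0]},{"travel":[0,0,0],"dr":[0,0,0]},{"travel":[0,0,0],"dr":[0,0,0]}]' 1
python3 -c "
from h import *
plan(np.r_[(ROD-.037*hd(RY))[:2],.030],rodR(hd(RY)))"
```

```text
time_s: 5.22
eef_pos: [0.6129, 0.3047, 0.0369]
eef_rot: [-0.001, -0.144, 0.99, 0.0]
wrist_force: [0.1, 0.0, 1.3]
opening: 0.998
dr total [ 0.0016 -0.0053 -0.017 ] deg [ 0.05 -0.16 -0.51]
travel before turn [-0.0462  0.0505  0.0462] after turn [-0.0466  0.0502  0.0463] world mm [ 4.5  9.2 -6.9]
t 5.22 pos [0.6129 0.3047 0.0369] F [0.1 0.  1.3] q [ 0.29  0.63  1.42  0.    1.1  -1.57] open 0.998
```

```bash

python3 -m handwheel '[{"travel":[-0.046,0.05,0.025],"dr":[0,0,-0.017]},{"travel":[0,0,0.02],"dr":[0,0,0]},{"travel":[0,0,0],"dr":[0,0,0]}]' 1
python3 -c "
from h import *
plan(np.r_[(ROD-.037*hd(RY))[:2],.030],rodR(hd(RY)))"
```

```text
time_s: 5.47
eef_pos: [0.6194, 0.3143, 0.0327]
eef_rot: [0.001, -0.148, 0.989, 0.001]
wrist_force: [-0.2, -0.3, 0.3]
opening: 0.999
dr total [ 0.0019  0.0025 -0.0007] deg [ 0.06  0.08 -0.02]
travel before turn [0.0133 0.0018 0.0182] after turn [0.0132 0.0019 0.0182] world mm [-2.  -0.3 -2.7]
t 5.47 pos [0.6194 0.3143 0.0327] F [-0.2 -0.3  0.3] q [ 0.3   0.65  1.39  0.    1.1  -1.57] open 0.999
```

```bash

python3 -m handwheel '[{"travel":[0.01,0,0.015],"dr":[0,0,0]},{"travel":[0,0,0],"dr":[0,0,0]},{"travel":[0,0,0],"dr":[0,0,0]},{"travel":[0,0,0],"dr":[0,0,0]},{"travel":[0,0,0],"dr":[0,0,0]},{"travel":[0,0,0],"dr":[0,0,0]},{"travel":[0,0,0],"dr":[0,0,0]},{"travel":[0,0,0],"dr":[0,0,0]}]' -1
python3 -c "
from h import *
plan(np.r_[(ROD-.037*hd(RY))[:2],.030],rodR(hd(RY)))"
```

```text
time_s: 6.13
eef_pos: [0.6198, 0.3152, 0.0334]
eef_rot: [0.003, -0.149, 0.989, 0.001]
wrist_force: [0.7, -0.6, -1.0]
opening: 0.121
dr total [0.0019 0.0128 0.0018] deg [0.06 0.38 0.05]
travel before turn [ 0.0178 -0.0033  0.0228] after turn [ 0.0176 -0.0033  0.023 ] world mm [-2.4 -1.3 -3.4]
t 6.13 pos [0.6198 0.3152 0.0334] F [ 0.7 -0.6 -1. ] q [ 0.3   0.65  1.4   0.    1.09 -1.57] open 0.121
```

```bash
python3 - <<'E'
from h import *
p,M,o=now(); v=M.T@(ROD-p); d=M.T@hd(RY); print(v,d); np.save("grasp.npy",np.r_[v,d])
E
python3 -m handwheel '[{"travel":[0,0,-0.05],"dr":[0,0,0]},{"travel":[0,0,-0.1],"dr":[0,0,0]},{"travel":[0,0,-0.15],"dr":[0,0,0]},{"travel":[0,0,-0.2],"dr":[0,0,0]},{"travel":[0,0,-0.2],"dr":[0,0,0]},{"travel":[0,0,-0.2],"dr":[0,0,0]},{"travel":[0,0,-0.1],"dr":[0,0,0]},{"travel":[0,0,0],"dr":[0,0,0]},{"travel":[0,0,0],"dr":[0,0,0]}]' -1
cat >> h.py <<'E'
def dtube(y=None,e=35): 
    e=np.radians(e); return np.cos(e)*hd(np.pi+(TY if y is None else y))-np.sin(e)*np.array([0,0,1])
def goal(origin,d):
    "tool pose placing rod origin at origin, axis d"
    g=np.load("grasp.npy"); Rt=rodR(d); 
    return np.array(origin)-Rt@g[:3],Rt
def rod():
    g=np.load("grasp.npy"); p,M,o=now(); return p+M@g[:3],M@g[3:]
E
python3 -c "
from h import *
plan(*goal(MOUTH-.11*dtube(),dtube()))
print(rod(),dtube(),goal(MOUTH-.11*dtube(),dtube())[0])"
```

```text
[ 0.03953456 -0.00044439 -0.01682063] [ 9.99977229e-01  9.46201123e-04 -6.68178857e-03]
time_s: 6.88
eef_pos: [0.618, 0.3144, 0.1973]
eef_rot: [0.003, -0.149, 0.989, 0.001]
wrist_force: [-0.2, 0.2, -1.0]
opening: 0.125
dr total [-0.1044 -1.1498 -0.3333] deg [ -3.13 -34.49 -10.  ]
travel before turn [-0.3263 -0.8284  0.3701] after turn [ 0.0678 -0.8736  0.4024] world mm [  83.7 -104.2  -55.3]
t 6.88 pos [0.618  0.3144 0.1973] F [-0.2  0.2 -1. ] q [ 0.3   0.46  1.32  0.    1.36 -1.57] open 0.125
(array([0.58023829, 0.30225157, 0.21381251]), array([-9.56061578e-01, -2.93165634e-01, -4.12155474e-04])) [-0.72711257 -0.37724977 -0.57357644] [0.70168768 0.21014956 0.14199085]
```

```bash

python3 -m handwheel '[{"travel":[0,0,0],"dr":[-0.017,-0.192,-0.056]},{"travel":[0,0,0],"dr":[-0.017,-0.192,-0.056]},{"travel":[0,0,0],"dr":[-0.017,-0.192,-0.056]},{"travel":[0,0,0],"dr":[-0.017,-0.192,-0.056]},{"travel":[0,0,0],"dr":[-0.017,-0.192,-0.056]},{"travel":[0,0,0],"dr":[-0.017,-0.192,-0.056]},{"travel":[0,-0.15,0.02],"dr":[0,0,0]},{"travel":[0,-0.15,0.02],"dr":[0,0,0]},{"travel":[0,-0.15,0.02],"dr":[0,0,0]},{"travel":[0,-0.15,0.02],"dr":[0,0,0]},{"travel":[0,0,0],"dr":[0,0,0]}]' -1
python3 -c "
from h import *
plan(*goal(MOUTH-.11*dtube(),dtube()))
print(rod(),dtube())"
```

```text
time_s: 7.8
eef_pos: [0.6536, 0.2336, 0.1681]
eef_rot: [0.293, -0.23, 0.925, 0.072]
wrist_force: [0.0, -0.2, 0.4]
opening: 0.128
dr total [0.0082 0.0061 0.0161] deg [0.25 0.18 0.48]
travel before turn [-0.0708 -0.2883  0.2633] after turn [-0.0741 -0.2866  0.2644] world mm [ 48.1 -23.5 -26.1]
t 7.8 pos [0.6536 0.2336 0.1681] F [ 0.  -0.2  0.4] q [ 0.06  0.19  1.86  0.46  0.57 -2.32] open 0.128
(array([0.61673732, 0.21354397, 0.15907017]), array([-0.72541835, -0.38479931, -0.57069931])) [-0.72711257 -0.37724977 -0.57357644]
```

```bash

python3 -m handwheel '[{"travel":[-0.036,-0.096,0.05],"dr":[0,0,0]},{"travel":[-0.036,-0.096,0.07],"dr":[0,0,0]},{"travel":[0,-0.07,0.07],"dr":[0,0,0]},{"travel":[0,0,0.03],"dr":[0,0,0]},{"travel":[0,0,0],"dr":[0,0,0]},{"travel":[0,0,0],"dr":[0,0,0]}]' -1
python3 - <<'E'
from h import *
plan(*goal(MOUTH-.11*dtube(),dtube()))
o,d=rod(); print(o,d)
from bench import viewer
import cv2
c=viewer.get_calibration("wrist");a=viewer.camera("wrist")[:,:,::-1].copy()
np.savez("wc.npz",K=c["camera_matrix"],R=c["R"],t=c["t"])
for n,X in(("col",o),("tip",o+.07*d),("mouth",MOUTH),("tubebase",MOUTH+.06*dtube())): print(n,proj(c,X).round(1))
cv2.imwrite("pics/w4.png",cv2.resize(a,(800,600),interpolation=cv2.INTER_CUBIC)); cv2.imwrite("pics/w4raw.png",a)
for n in("side","top"): cv2.imwrite(f"pics/{n}4.png",viewer.camera(n)[:,:,::-1])
E
```

```text
time_s: 8.3
eef_pos: [0.692, 0.2105, 0.1376]
eef_rot: [0.287, -0.229, 0.927, 0.074]
wrist_force: [0.9, -0.6, -1.8]
opening: 0.133
dr total [ 0.0161 -0.0196  0.0044] deg [ 0.48 -0.59  0.13]
travel before turn [-0.0632 -0.0321  0.0075] after turn [-0.0632 -0.0319  0.0084] world mm [ 9.7 -0.3  4.4]
t 8.3 pos [0.692  0.2105 0.1376] F [ 0.9 -0.6 -1.8] q [ 0.01  0.3   1.79  0.51  0.56 -2.41] open 0.133
[0.65488279 0.19048305 0.12911841] [-0.7349619  -0.38298043 -0.55960432]
col [251.8 182.1]
tip [251.7  15.9]
mouth [240.1 -73.3]
tubebase [ 238.  -305.7]
```

View pics/w4.png

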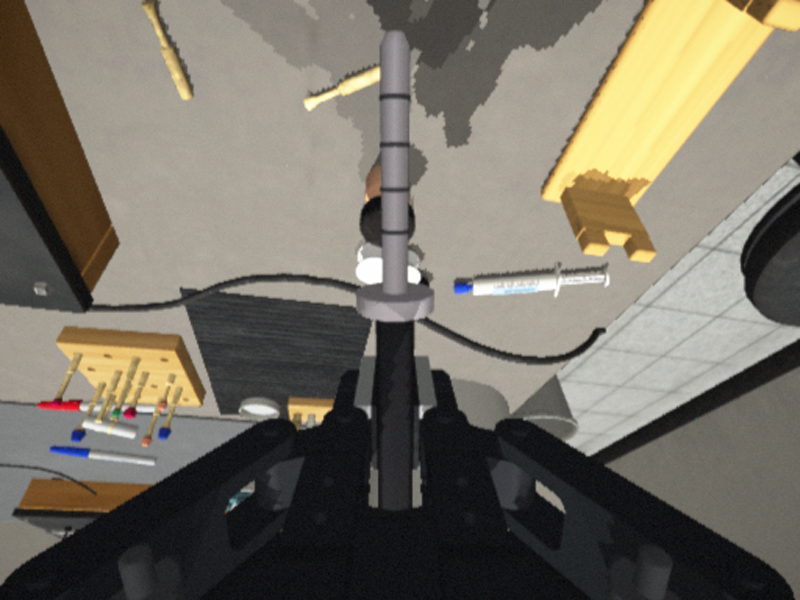

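The wrist view shows the rod straight in the jaws (tip (395,33), collar (395,288)), but the mouth is out of frame. I'll compare rod and mouth directly in the fixed cameras.

```bash
python3 - <<'E'
from h import *
from bench import viewer
import cv2
o,d=rod(); ims=[]
for n in("side","top"):
    c=viewer.get_calibration(n); a=cv2.imread(f"pics/{n}4.png")
    mt=(proj(c,MOUTH)+proj(c,o+.035*d))/2; x0,y0=(mt-[28,42]).round().astype(int)
    f=7; ims.append(cv2.resize(a[y0:y0+84,x0:x0+56],None,fx=f,fy=f,interpolation=cv2.INTER_CUBIC))
    print(n,x0,y0,[(k,((proj(c,X)-[x0,y0]+.5)*f-.5).round(0)) for k,X in(("mouth",MOUTH),("base",MOUTH+.05*dtube()),("tip",o+.07*d),("col",o))])
cv2.imwrite("pics/st4.png",np.hstack(ims)); print(np.hstack(ims).shape)
E
```

```text
side 190 155 [('mouth', array([287., 356.])), ('base', array([420., 440.])), ('tip', array([207., 300.])), ('col', array([  8., 180.]))]
top 203 133 [('mouth', array([241., 366.])), ('base', array([292., 470.])), ('tip', array([199., 306.])), ('col', array([120., 146.]))]
(588, 784, 3)
```

View pics/st4.png

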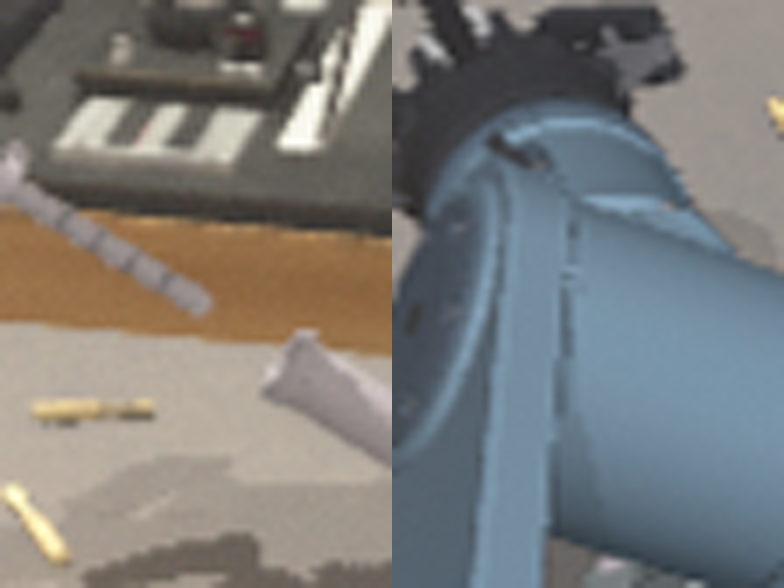

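In the side crop the tip is at (207,303), 3 px below its prediction. The mouth centre is at (288,363), 7 px below its prediction. The arm hides it in the top view. I'll refit the mouth with all sightings, its height being known.

```bash
python3 - <<'E'
from h import *
from bench import viewer
w=np.load("wc.npy"); W={"camera_matrix":w[:9].reshape(3,3),"R":w[9:18].reshape(3,3),"t":w[18:]}
T,S=viewer.get_calibration("top"),viewer.get_calibration("side")
f=lambda u,v,s,x,y:np.array([(u+.5)/s-.5+x,(v+.5)/s-.5+y])
obs=[(W,f(101.5,149,1.5625,0,0),.8),(S,f(288,360,7,190,155),1),(T,f(497,212,6,155,150),1)]
r=lambda p:np.concatenate([(proj(c,np.r_[p,.07])-q)*k for c,q,k in obs])
s=least_squares(r,[.585,.149]); print(s.x,s.fun.round(2))
m=np.r_[s.x,.07]
for y in(.44,.4786,.52): print(y,(proj(W,m+.06*dtube(y))*1.5625).round(1),((proj(S,m+.05*dtube(y))-[190,155])*7).round(0))
E
```

```text
[0.5837353  0.15028803] [-0.31 -0.   -0.12 -0.2  -0.89  0.23]
0.44 [111.5  55.9] [417. 441.]
0.4786 [108.1  56.5] [417. 439.]
0.52 [104.6  57.4] [417. 436.]
```

```bash
cat >> h.py <<'E'
MOUTH=np.array([.5837,.1504,.07]); TY=.484
def goal(origin,d):
    g=np.load("grasp.npy"); A=R.align_vectors([[1,0,0],[0,1,0]],[g[3:],[0,1,0]],weights=[1000,1])[0].as_matrix()
    Rt=rodR(d)@A; return np.array(origin)-Rt@g[:3],Rt
def rel():
    "rod in tube frame: tip & origin along, lateral (horizontal), lateral (up-normal), mm"
    o,d=rod(); t=dtube(); M=rodR(t)
    for n,X in(("origin",o),("tip",o+.07*d)): print(n,(M.T@(X-MOUTH)*1e3).round(1))
E
python3 -c "
from h import *
plan(*goal(MOUTH-.085*dtube(),dtube())); rel()"
```

```text
dr total [ 0.0097 -0.0293 -0.0037] deg [ 0.29 -0.88 -0.11]
travel before turn [ 0.11   -0.0168  0.0118] after turn [ 0.1102 -0.0165  0.0102] world mm [-10.   -8.1 -10.8]
t 8.45 pos [0.6922 0.2108 0.1388] F [ 0.2 -0.5 -0.4] q [ 0.01  0.3   1.79  0.51  0.56 -2.41] open 0.122
origin [-101.8    2.5   -2.3]
tip [-31.8   2.6  -3.3]
```

```bash

python3 -m handwheel '[{"travel":[0.04,-0.01,0.005],"dr":[0.01,-0.029,0]},{"travel":[0.05,-0.006,0.005],"dr":[0,0,0]},{"travel":[0,0,0],"dr":[0,0,0]},{"travel":[0,0,0],"dr":[0,0,0]}]' -1
python3 -c "
from h import *
plan(*goal(MOUTH-.075*dtube(),dtube())); rel()"
```

```text
time_s: 8.78
eef_pos: [0.6833, 0.2058, 0.1319]
eef_rot: [0.296, -0.229, 0.924, 0.073]
wrist_force: [0.2, 0.6, -0.3]
opening: 0.125
dr total [0.0007 0.0051 0.0014] deg [0.02 0.15 0.04]
travel before turn [ 0.0945 -0.0149  0.0117] after turn [ 0.0944 -0.0149  0.0119] world mm [-8.3 -6.9 -9.7]
t 8.78 pos [0.6833 0.2058 0.1319] F [ 0.2  0.6 -0.3] q [ 0.    0.29  1.83  0.57  0.53 -2.48] open 0.125
origin [-89.1   2.2  -1.8]
tip [-19.1   2.2  -1.6]
```

```bash

python3 -m handwheel '[{"travel":[0.04,-0.018,0.015],"dr":[0,0,0]},{"travel":[0.035,0,0],"dr":[0,0,0]},{"travel":[0,0,0],"dr":[0,0,0]},{"travel":[0,0,0],"dr":[0,0,0]}]' -1
python3 - <<'E'
from h import *
plan(*goal(MOUTH-.075*dtube(),dtube())); rel()
from bench import viewer
import cv2
a=viewer.camera("side")[:,:,::-1]; 
c=viewer.get_calibration("side"); o,d=rod()
print([((proj(c,X)-[195,160]+.5)*9-.5).round(0) for X in(MOUTH,o+.07*d,o,MOUTH+.05*dtube())])
cv2.imwrite("pics/s5.png",cv2.resize(a[160:226,195:283],None,fx=9,fy=9,interpolation=cv2.INTER_CUBIC))
E
```

```text
time_s: 9.12
eef_pos: [0.6775, 0.1996, 0.1239]
eef_rot: [0.297, -0.229, 0.924, 0.073]
wrist_force: [0.5, 0.9, 0.2]
opening: 0.126
dr total [0.0003 0.007  0.0029] deg [0.01 0.21 0.09]
travel before turn [ 0.02    0.0039 -0.0003] after turn [ 0.02    0.0039 -0.0002] world mm [-2.5 -0.6 -1.7]
t 9.12 pos [0.6775 0.1996 0.1239] F [0.5 0.9 0.2] q [-0.01  0.29  1.85  0.6   0.51 -2.52] open 0.126
origin [-77.9  -0.6   0.2]
tip [-7.9 -0.7  0.4]
[array([324., 416.]), array([296., 399.]), array([ 48., 244.]), array([495., 523.])]
```

View pics/s5.png

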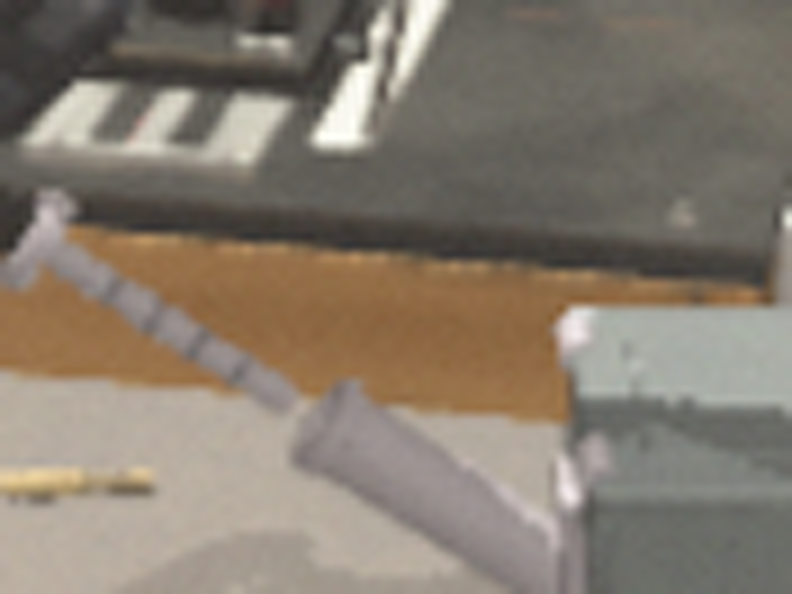

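The rod's axis, from (60,252) to (288,403), extends to (323,426), and the lip centre is at (323,424), so they are in line. I'll slide in, stepwise, watching the force.

```bash

python3 -m handwheel '[{"travel":[0.04,0.003,0],"dr":[0,0.007,0]},{"travel":[0.05,0,0],"dr":[0,0,0]},{"travel":[0.05,0,0],"dr":[0,0,0]},{"travel":[0.03,0,0],"dr":[0,0,0]},{"travel":[0,0,0],"dr":[0,0,0]}]' -1
python3 -c "
from h import *
plan(*goal(MOUTH-.0*dtube(),dtube())); rel()"
```

```text
time_s: 9.58
eef_pos: [0.657, 0.1894, 0.1076]
eef_rot: [0.295, -0.23, 0.925, 0.073]
wrist_force: [0.1, -0.6, -1.1]
opening: 0.124
dr total [ 0.0006 -0.0009  0.0035] deg [ 0.02 -0.03  0.1 ]
travel before turn [ 0.3332  0.0013 -0.0039] after turn [ 0.3332  0.0007 -0.004 ] world mm [-36.4 -19.1 -28.4]
t 9.58 pos [0.657  0.1894 0.1076] F [ 0.1 -0.6 -1.1] q [-0.03  0.28  1.91  0.65  0.49 -2.6 ] open 0.124
origin [-50.   -0.1   0.3]
tip [20.  -0.3  0.2]
```

Tip is 20 mm in with no side force; continuing.

```bash

python3 -m handwheel '[{"travel":[0.05,0,-0.003],"dr":[0,0,0]},{"travel":[0.06,0,0],"dr":[0,0,0]},{"travel":[0.06,0,0],"dr":[0,0,0]},{"travel":[0.06,0,0],"dr":[0,0,0]},{"travel":[0.03,0,0],"dr":[0,0,0]},{"travel":[0,0,0],"dr":[0,0,0]}]' -1
python3 -c "
from h import *
plan(*goal(MOUTH-.0*dtube(),dtube())); rel()"
```

```text
time_s: 10.08
eef_pos: [0.6273, 0.1732, 0.0846]
eef_rot: [0.295, -0.229, 0.925, 0.072]
wrist_force: [-0.9, -0.1, -1.8]
opening: 0.128
dr total [-0.0014  0.0005  0.0017] deg [-0.04  0.02  0.05]
travel before turn [0.06   0.004  0.0013] after turn [0.0601 0.0039 0.0013] world mm [-6.7 -2.8 -5.4]
t 10.08 pos [0.6273 0.1732 0.0846] F [-0.9 -0.1 -1.8] q [-0.07  0.26  2.    0.76  0.45 -2.74] open 0.128
origin [-9.  -0.6 -0.2]
tip [61.  -0.7 -0.2]
```

```bash

python3 -m handwheel '[{"travel":[0.03,0.003,0],"dr":[0,0,0]},{"travel":[0.025,0,0],"dr":[0,0,0]},{"travel":[0.02,0,0],"dr":[0,0,0]},{"travel":[0.02,0,0],"dr":[0,0,0]}]' -1
python3 -c "
from h import *
plan(*goal(MOUTH-.0*dtube(),dtube())); rel()
p,M,o=now(); print('F tool',(M.T@np.array(o['wrist_force'])).round(1))"
```

```text
time_s: 10.42
eef_pos: [0.6209, 0.1686, 0.0803]
eef_rot: [0.3, -0.228, 0.924, 0.072]
wrist_force: [8.4, 9.4, 4.2]
opening: 0.124
dr total [-0.007   0.0167  0.0012] deg [-0.21  0.5   0.04]
travel before turn [0.001  0.0115 0.0081] after turn [0.001  0.0114 0.0081] world mm [-0.3  1.8 -1.1]
t 10.42 pos [0.6209 0.1686 0.0803] F [8.4 9.4 4.2] q [-0.08  0.26  2.02  0.81  0.44 -2.8 ] open 0.124
origin [ 0.  -1.7 -0.9]
tip [70.  -1.7 -0.3]
F tool [-12.1   4.4   3.6]
```

```bash

python3 -m handwheel '[{"travel":[0.015,0.005,0.003],"dr":[0,0,0]},{"travel":[0.02,0.003,0],"dr":[0,0,0]},{"travel":[0.02,0,0],"dr":[0,0,0]},{"travel":[0.015,0,0],"dr":[0,0,0]},{"travel":[0.01,0,0],"dr":[0,0,0]}]' -1
python3 - <<'E'
from h import *
rel()
p,M,o=now(); print('F tool',(M.T@np.array(o['wrist_force'])).round(1))
from bench import viewer
import cv2
a=viewer.camera("side")[:,:,::-1]; cv2.imwrite("pics/s6.png",cv2.resize(a[160:226,195:283],None,fx=9,fy=9,interpolation=cv2.INTER_CUBIC))
E
```

```text
time_s: 10.83
eef_pos: [0.621, 0.1669, 0.0821]
eef_rot: [0.309, -0.228, 0.921, 0.071]
wrist_force: [2.4, 2.0, -0.1]
opening: 0.126
origin [-0.3 -3.2 -2.1]
tip [69.7 -3.3 -0.1]
F tool [-2.4  0.6  1.9]
```

View pics/s6.png

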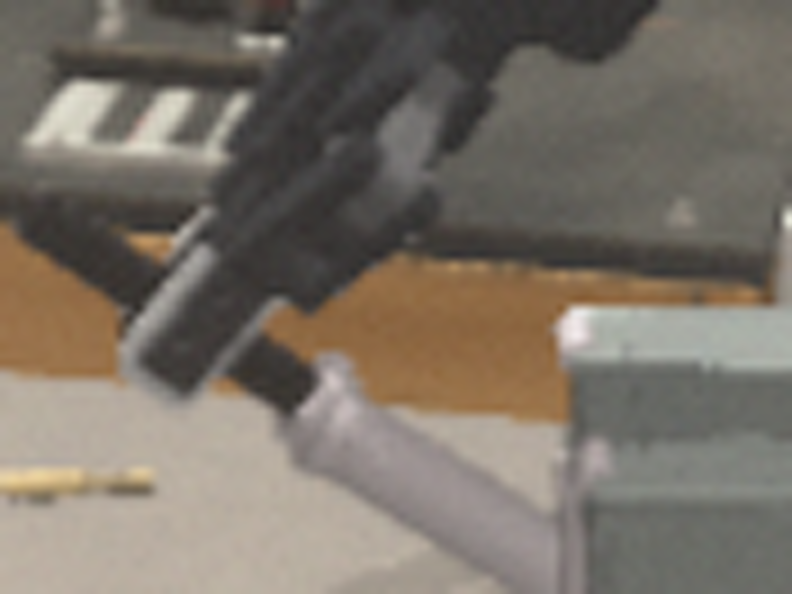

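The collar is down on the lip at about (320,400). I'll recentre slightly, hold a moment, then draw it out.

```bash

python3 -m handwheel '[{"travel":[0.005,0.015,0.008],"dr":[0,0.015,0]},{"travel":[0.01,0.008,0.005],"dr":[0,0.015,0]},{"travel":[0.01,0,0],"dr":[0,0,0]},{"travel":[0.01,0,0],"dr":[0,0,0]}]' -1
python3 -c "
from h import *
plan(*goal(MOUTH-.0*dtube(),dtube())); rel()
p,M,o=now(); print('F tool',(M.T@np.array(o['wrist_force'])).round(1))"
```

```text
time_s: 11.22
eef_pos: [0.6206, 0.1685, 0.0811]
eef_rot: [0.305, -0.228, 0.922, 0.068]
wrist_force: [5.8, 6.9, 1.7]
opening: 0.127
dr total [-0.0241  0.0347  0.0056] deg [-0.72  1.04  0.17]
travel before turn [0.0029 0.0108 0.0138] after turn [0.0027 0.0106 0.014 ] world mm [ 0.   1.8 -2. ]
t 11.22 pos [0.6206 0.1685 0.0811] F [5.8 6.9 1.7] q [-0.08  0.25  2.03  0.83  0.42 -2.82] open 0.127
origin [-0.1 -1.5 -1.4]
tip [69.9 -1.7 -0.1]
F tool [-7.8  3.5  3.6]
```

```bash

python3 -m handwheel '[{"travel":[-0.02,0.008,0.006],"dr":[0,0.02,0]},{"travel":[-0.05,0,0.003],"dr":[0,0.01,0]},{"travel":[-0.06,0,0],"dr":[0,0,0]},{"travel":[-0.06,0,0],"dr":[0,0,0]},{"travel":[-0.06,0,0],"dr":[0,0,0]}]' -1
python3 -c "
from h import *
plan(*goal(MOUTH-.11*dtube(),dtube())); rel()"
```

```text
time_s: 11.63
eef_pos: [0.6421, 0.1845, 0.0962]
eef_rot: [0.292, -0.229, 0.926, 0.068]
wrist_force: [-0.0, -0.2, 0.2]
opening: 0.125
dr total [-0.0137 -0.0181  0.0033] deg [-0.41 -0.54  0.1 ]
travel before turn [-0.5288 -0.0183 -0.0063] after turn [-0.5289 -0.0173 -0.0014] world mm [58.3 27.8 46.1]
t 11.63 pos [0.6421 0.1845 0.0962] F [-0.  -0.2  0.2] q [-0.03  0.27  1.95  0.66  0.47 -2.62] open 0.125
origin [-30.8   2.6   0.4]
tip [39.2  2.5 -0.3]
```

```bash

python3 -m handwheel '[{"travel":[-0.06,-0.012,0],"dr":[0,-0.015,0]},{"travel":[-0.08,0,0],"dr":[0,0,0]},{"travel":[-0.08,0,0],"dr":[0,0,0]},{"travel":[-0.1,0,0],"dr":[0,0,0]},{"travel":[-0.1,0,0],"dr":[0,0,0]},{"travel":[-0.1,0,0],"dr":[0,0,0]},{"travel":[-0.1,0,-0.05],"dr":[0,0,0]},{"travel":[0,0,-0.1],"dr":[0,0,0]},{"travel":[0,0,-0.1],"dr":[0,0,0]},{"travel":[0,0,-0.1],"dr":[0,0,0]},{"travel":[0,0,0],"dr":[0,0,0]}]' -1
python3 -c "
from h import *
rel()
D=DISH+[.004,0,.12]
plan(*goal(D-.07*hd(RY),hd(RY)));print(rod())"
```

```text
time_s: 12.55
eef_pos: [0.6793, 0.205, 0.1853]
eef_rot: [0.286, -0.231, 0.927, 0.071]
wrist_force: [0.0, 0.5, -0.2]
opening: 0.126
origin [-116.9    3.3  -48.6]
tip [-46.9   3.1 -49.9]
dr total [0.1095 1.1281 0.3492] deg [ 3.28 33.84 10.48]
travel before turn [0.5578 1.0542 0.28  ] after turn [0.499  0.9787 0.5423] world mm [-114.2  118.4  -81.8]
t 12.55 pos [0.6793 0.205  0.1853] F [ 0.   0.5 -0.2] q [ 0.01  0.21  1.8   0.45  0.64 -2.35] open 0.126
(array([0.64227588, 0.18487059, 0.17688496]), array([-0.73337279, -0.38775196, -0.55840198]))
```

```bash

python3 -m handwheel '[{"travel":[0,0,0],"dr":[0.018,0.188,0.058]},{"travel":[0,0,0],"dr":[0.018,0.188,0.058]},{"travel":[0,0,0],"dr":[0.018,0.188,0.058]},{"travel":[0,0,0],"dr":[0.018,0.188,0.058]},{"travel":[0,0,0],"dr":[0.018,0.188,0.058]},{"travel":[0,0,0],"dr":[0.018,0.188,0.058]},{"travel":[0.08,0.16,0],"dr":[0,0,0]},{"travel":[0.08,0.16,0],"dr":[0,0,0]},{"travel":[0.08,0.16,0],"dr":[0,0,0]},{"travel":[0.08,0.16,0.03],"dr":[0,0,0]},{"travel":[0.08,0.16,0.05],"dr":[0,0,0]},{"travel":[0,0,0],"dr":[0,0,0]}]' -1
python3 -c "
from h import *
D=DISH+[.004,0,.12]
plan(*goal(D-.07*hd(RY),hd(RY)));print(rod())"
```

```text
time_s: 13.55
eef_pos: [0.5773, 0.3027, 0.1486]
eef_rot: [-0.027, -0.143, 0.989, -0.003]
wrist_force: [-0.5, -0.7, -0.9]
opening: 0.128
dr total [ 0.0053 -0.1143 -0.0215] deg [ 0.16 -3.43 -0.65]
travel before turn [0.0226 0.1547 0.3029] after turn [0.0389 0.1559 0.3006] world mm [-12.2  20.7 -45.1]
t 13.55 pos [0.5773 0.3027 0.1486] F [-0.5 -0.7 -0.9] q [ 0.3   0.46  1.42  0.    1.31 -1.56] open 0.128
(array([0.54039254, 0.29130624, 0.16746913]), array([-0.95748367, -0.2822127 ,  0.05984164]))
```

```bash

python3 -m handwheel '[{"travel":[0.02,0.08,0.05],"dr":[0,-0.1,-0.02]},{"travel":[0.02,0.07,0.06],"dr":[0,-0.015,0]},{"travel":[0,0,0.07],"dr":[0,0,0]},{"travel":[0,0,0.05],"dr":[0,0,0]},{"travel":[0,0,0.03],"dr":[0,0,0]},{"travel":[0,0,0],"dr":[0,0,0]},{"travel":[0,0,0],"dr":[0,0,0]}]' -1
python3 - <<'E'
from h import *
D=DISH+[.004,0,.12]
plan(*goal(D-.07*hd(RY),hd(RY)));o,d=rod();print("tip",o+.07*d,"d",d)
from bench import viewer
import cv2
a=viewer.camera("top")[:,:,::-1]; b=viewer.camera("side")[:,:,::-1]
cv2.imwrite("pics/f.png",np.vstack([cv2.resize(a[160:260,145:305],(480,300),interpolation=cv2.INTER_CUBIC),cv2.resize(b[190:300,150:326],(480,300),interpolation=cv2.INTER_CUBIC)]))
for n,x,y,s,off in(("top",145,160,3,0),("side",150,190,2.727,300)):
    c=viewer.get_calibration(n); print(n,[((proj(c,X)-[x,y])*s+[0,off]).round() for X in(o+.07*d,DISH+[0,0,.01])])
E
```

```text
time_s: 14.13
eef_pos: [0.563, 0.3221, 0.1001]
eef_rot: [-0.0, -0.151, 0.989, 0.002]
wrist_force: [-0.4, -0.1, -0.9]
opening: 0.127
dr total [ 0.0081 -0.0125  0.0075] deg [ 0.24 -0.37  0.22]
travel before turn [-0.0158  0.0044 -0.0225] after turn [-0.0159  0.0043 -0.0224] world mm [2.1 1.3 3.4]
t 14.13 pos [0.563  0.3221 0.1001] F [-0.4 -0.1 -0.9] q [ 0.33  0.47  1.51  0.    1.16 -1.54] open 0.127
tip [0.45859099 0.28903731 0.11733401] d [-0.95479482 -0.29719383  0.00653227]
top [array([100., 214.]), array([122., 219.])]
side [array([298., 399.]), array([296., 543.])]
```

View pics/f.png

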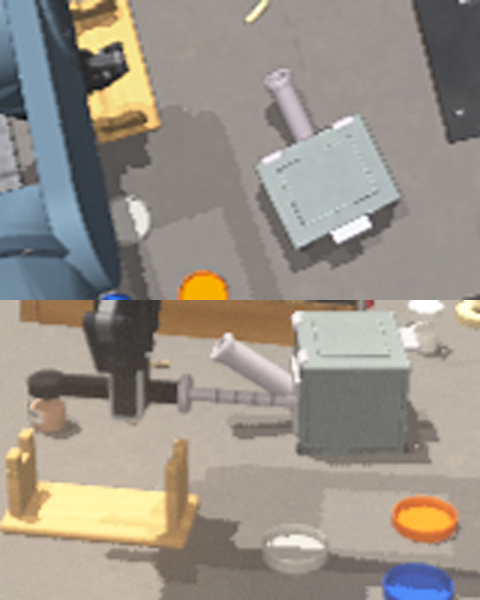

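The side view shows the rod level with its tip at (297,398), against a predicted (298,399). The tip is above the white dish at about (295,547), the lid is shut, and the dish, tank and rest haven't moved. I'll settle, check and hand in.

```bash

python3 -m handwheel '[{"travel":[0,0,0],"dr":[0,0,0]},{"travel":[0,0,0],"dr":[0,0,0]},{"travel":[0,0,0],"dr":[0,0,0]},{"travel":[0,0,0],"dr":[0,0,0]},{"travel":[0,0,0],"dr":[0,0,0]},{"travel":[0,0,0],"dr":[0,0,0]}]' -1
python3 - <<'E'
from h import *
from bench import ctrl
o,d=rod(); tip=o+.07*d; s=now()[2]
print("tip",tip.round(4),"off dish",np.linalg.norm((tip-DISH)[:2]).round(4),"d",d.round(3),"dq",np.abs(s["dq"]).max(),"open",s["opening"])
if np.linalg.norm((tip-DISH)[:2])<.012 and .09<tip[2]<.14 and abs(d[2])<.06: print(ctrl.hand_in())
E
```

```text
time_s: 14.73
eef_pos: [0.5659, 0.3218, 0.1034]
eef_rot: [0.003, -0.15, 0.989, 0.003]
wrist_force: [0.7, -0.2, -0.9]
opening: 0.126
tip [0.4613 0.2888 0.1201] off dish 0.0053 d [-0.955 -0.296  0.001] dq 0.00440658434574993 open 0.1264059497189139
the job is handed in; nothing more can be done
None
```

The job was handed in at about 14.7 s. I pressed the lid shut, took the rod from its rest, slid it down the dip tube until the collar stopped, drew it right out and held it over the dish.

- **Lid:** it looks flush in the side view after pressing and again in the last picture. No joint reading was available, and the fingers never measured a clear press force, so the pictures are the only evidence that it snapped shut.
- **Collar on the mouth:** the collar could be seen on the lip, with 8–12 N along the rod. By my estimate it sat within 0.3 mm of the mouth and up to about 4 mm off its axis (limit 7 mm). I recentred it to about 2 mm before drawing it out.
- **Showing pose:** the tip is about 12.0 cm above the table and 5 mm from the fitted dish centre. The rod is level to about 0.1 degrees, gripped (opening 0.126) and practically still.

**Disagreements:** the close wrist view put the dish about 5 mm farther out than the first fit, which is why I aimed between the two; both are well inside the 25 mm allowed. The first fit of the tube mouth was about 2 mm off and was corrected before inserting. In the last pictures the arm partly hid the dish from above. The jars, gear and lens were not checked again at the end; the arm kept well away from them.

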